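Take the steeping pot apart to drain

ROBOT

A 6-joint arm with a two-finger parallel gripper is mounted at the origin on the work surface. World frame = base frame: x ahead of the robot, y to its left, z up, the work surface at z = 0. Lengths are in m, angles in rad, forces in N, time in s.
With the tool pointing down it reaches from about 0.35 to 0.775 m from the base axis. Payload 7.3 kg.
Tool frame: the origin (TCP) lies on the centre line of the jaws, within the pads' length; the fingertips stand 25 mm ahead of it and the grasp point (between the pads) lies 6 mm ahead of it; z points along the fingers, y is the direction in which the jaws open and shut (so a half turn about z gives the same grasp; the last joint's range is limited). The gripper opens to 92 mm and grips with 3 to 60 N. Pads are 19 mm wide; open, the fingers measure 130 mm over their backs; the gripper's body (75 mm by 190 mm) begins 47 mm behind the grasp point.
Start: joints at [-1.487, 0.342, 1.524, -0, 1.275, -0.146], TCP at [0.12, -0.511, 0.252] pointing down, gripper open.
Joint ranges: [-2.53, 2.53], [-0.77, 2.02], [0.04, 2.7], [-1, 4.14], [0.28, 2.66], [-3.11, 3.11]. Speed limits (rad/s): [2.57, 2.57, 3.14, 3.14, 3.14, 3.14].

INTERFACE

Orientations are given as [roll, pitch, yaw] about the fixed x, y, z axes, in that order (R = Rz(yaw) Ry(pitch) Rx(roll)).
In Python, from cell import telemetry, read_camera, workorder gives the robot as it stands.
- The arm moves only by the shell command python3 -m creep 'ROWS' [FORCE]. ROWS is JSON, one flat list of numbers, 5 for each row, row after row: the opening, from 0 (shut) to 1 (fully open), then the shift along the world's x, y, z in m, then the turn about the world's z in rad. A call has 1 to 12 rows; each row shifts and turns the pose as measured when the row begins; what a row does not reach is not made up. A row lasts 1/8 s, in which the tool goes at most 62.5 mm and 10.7 degrees, less where a joint would pass 70% of its speed; a pose out of reach is approached as far as the arm can. A call is refused whole if a number of a shift passes 0.0625 or a number of a turn 0.188, either way. A call with a gripper value outside its range is refused whole. The fingers move at their own pace and stop on an object; FORCE is the grip in N (left out, the last holds). Time passes only in rows, so rows that do not move let the fingers close. It gives the time, the measured TCP pose, the force and the opening at its end, in the units of the state.
- telemetry.observe(): the state, without advancing time (a new reading comes with each control period).
- read_camera(name): name is "scene" or "top"; returns a dict with "image" (420x560x3 uint8, red, green, blue), "fovy" (degrees; the focal length in pixels is half the picture's height over the tangent of half this angle, whatever the lens; pixels are square), "cx", "cy" (the principal point, pixels), "distortion" ([k1, k2, p1, p2, k3] as OpenCV has them; the pictures are not rectified), "R" (3x3) and "t" (3): a world point X has camera coordinates R X + t. Camera axes: x right, y down, z forward; pixel columns grow to the right and rows downward; lengths in m; the calibration is good to about 2 mm. A picture is of the moment at which its call begins. There is no depth.
- workorder.hand_in(): hands the job in, once; it reports no verdict.
The state is a dict: "time": time; "qpos": joint angles; "qvel": joint speeds; "joint_efforts": joint torques, N m; "tool_pos": TCP position; "tool_rot": TCP orientation; "contact_force": force on the tool from outside, world axes, zero at the start; "torque": the same for the moment, N m; "opening": finger opening in m.
Only numpy, scipy, OpenCV 4.12 (cv2) and the standard library are available. Lean on these libraries where they do the work, as an engineer would, in place of code of your own. Each camera call takes 0.05 s, during which the arm holds its last target.

TASK

Take the wide low steel steeping pot apart for draining: first lift off its lid and lay it flat, knob up, in the shallow aluminium tray, then lift the drainer basket out of the pot by its crossbar and stand it upright in the same tray, beside the lid. Set both down on the tray's floor, do not drop them, and leave the pot standing where it is.

Things in the scene. Friction and masses are not known exactly. Their poses are not given: they have to be found in the camera images.
- lid_grip (a point): Pot's lid, loose: steel disc 148 mm wide, 4 mm thick, with a 124 mm wide, 6 mm deep step below (6 mm play in the pot's mouth) and an upright black knob 26 mm wide, 36 mm tall. Point: on the knob's axis, 12 mm below its top, 24 mm above the disc, 34 mm above the lid's underside. z up; yaw of no account; 0.2 kg. A smaller saucepot (94 mm wide) and a slim tall canister with like knobs are bystanders.
- basket_grip (a point): Drainer basket loose in the pot, under the lid: perforated aluminium cup 104 mm wide, 38 mm tall, spanned by a straight level crossbar, its handle, 100 mm long (along x), 12 mm thick (y), 14 mm high. Point: centre of the bar, over the cup's centre, 65 mm above its underside, 7 mm below its top; 20 mm gap from bar down to cup rim. In the pot the point is 20 mm below the pot's rim. z up; 0.18 kg.
- pot: The steeping pot, loose, to stay where it stands: straight round steel pot 144 mm wide outside, 136 mm inside, 90 mm high, floor 5 mm thick, two small ear handles on its +y and -y sides reaching 96 mm from the axis at 70 mm height. Origin: centre of its underside, z up; 0.9 kg.
- tray: Shallow open aluminium draining tray, fixed, empty, left or right of the pot: 210 mm (x) by 350 mm (y) outside, walls 4 mm thick, 22 mm high, floor 4 mm thick (inside 202 by 342 mm), thin rim overhanging 12 mm. Origin: centre of its underside, z up. Lid and basket fit side by side along y, centres 80 to 90 mm either side of the middle.
Not all that is in view belongs to the job. Leave any brown look-alike of the part that bears lid_grip alone.

How it is judged:
By the outcome, as a careful person would: the job done as asked, in the order asked, and still so for the second after the job is handed in, with the robot touching nothing.
It also fails if it takes over 72 s, if anything falls off the work surface, if the arm or the gripper's body presses on something with over 40 N, if the wrist force passes 120 N, or if a joint passes its speed limit or range.

## Working session

There is one attempt and no reset: what is moved stays moved. The work goes in short steps, Python scripts to look and compute and a shell command to move; the robot and the scene stay as the last step left them, time stands still between calls to the robot, and variables do not carry over. Pictures are saved under pics/ and viewed, and the job is handed in when it is done.

```bash
ls; mkdir -p pics; cat > h.py <<'E'
import numpy as np,cv2
from cell import telemetry, read_camera, workorder
def K(c):
    f=210/np.tan(np.radians(c["fovy"])/2); return np.array([[f,0,c["cx"]],[0,f,c["cy"]],[0,0,1.]])
def grab(n,tag):
    c=read_camera(n); cv2.imwrite(f"pics/{tag}.png",c["image"][:,:,::-1]); 
    import pickle; pickle.dump(c,open(f"{tag}.pkl","wb")); return c
def load(tag):
    import pickle; return pickle.load(open(f"{tag}.pkl","rb"))
def px2w(c,uv,z):
    n=cv2.undistortPoints(np.array([[uv]],float),K(c),np.array(c["distortion"]))[0,0]
    R=np.array(c["R"]);t=np.array(c["t"]); d=R.T@np.array([n[0],n[1],1]); o=-R.T@t
    return o+d*(z-o[2])/d[2]
def w2px(c,X):
    R=np.array(c["R"]); return cv2.projectPoints(np.atleast_2d(np.array(X,float)),cv2.Rodrigues(R)[0],np.array(c["t"],float),K(c),np.array(c["distortion"],float))[0][:,0]
def crop(tag,x0,y0,x1,y1,s,out):
    im=cv2.imread(f"pics/{tag}.png")[y0:y1,x0:x1]; cv2.imwrite(f"pics/{out}.png",cv2.resize(im,None,fx=s,fy=s,interpolation=cv2.INTER_CUBIC))
E
python3 - <<'E'
from h import *
for n in("scene","top"):
    c=grab(n,n+"0"); print(n,c["fovy"],c["distortion"],-np.array(c["R"]).T@c["t"])
s=telemetry.observe();print(s)
E
```

```text
pics
scene 53.33495458028337 [0.02377496 0.         0.         0.         0.        ] [ 0.82340791 -0.02850173  0.84181953]
top 56.16182891219621 [-0.04072387  0.          0.          0.          0.        ] [0.3376639  0.09279638 0.92412313]
{'time': 0.1, 'qpos': array([-1.48699935e+00,  3.42669954e-01,  1.52488850e+00, -4.91273767e-06,
        1.27540558e+00, -1.45948671e-01]), 'qvel': array([-5.42136261e-04, -3.06548040e-03, -3.24827378e-03, -2.19730062e-04,
       -4.71514192e-05,  2.15189684e-03]), 'joint_efforts': array([ 1.41722463e-03, -4.32007205e+01, -2.44691616e+01,  7.18729338e-02,
        5.26969868e-02, -5.77255628e-05]), 'tool_pos': array([ 0.119578  , -0.51087614,  0.25111718]), 'tool_rot': array([-3.14023518e+00, -1.94792091e-04,  2.29746951e-01]), 'contact_force': array([-0.10640786,  0.13051151, -0.36796797]), 'torque': array([-0.03830138, -0.01132093,  0.03133795]), 'opening': 0.09181728769096234}
```

View pics/scene0.png

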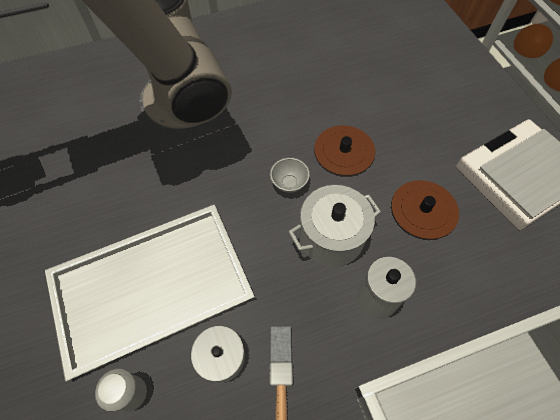

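View pics/top0.png

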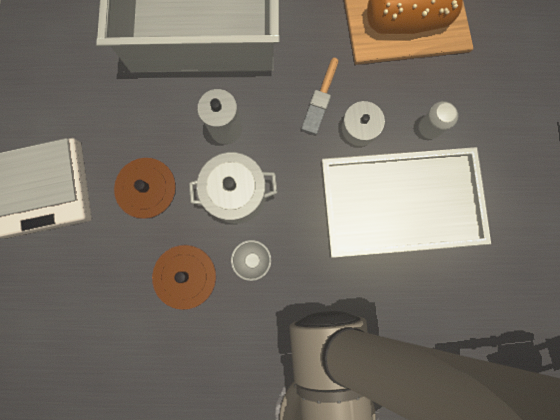

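```bash
python3 - <<'E'
from h import *
crop("top0",180,140,290,230,7,"t0pot");crop("top0",310,130,500,270,4,"t0tray");crop("scene0",280,170,390,270,7,"s0pot")
E
```

```text
(no output)
```

View pics/t0pot.png

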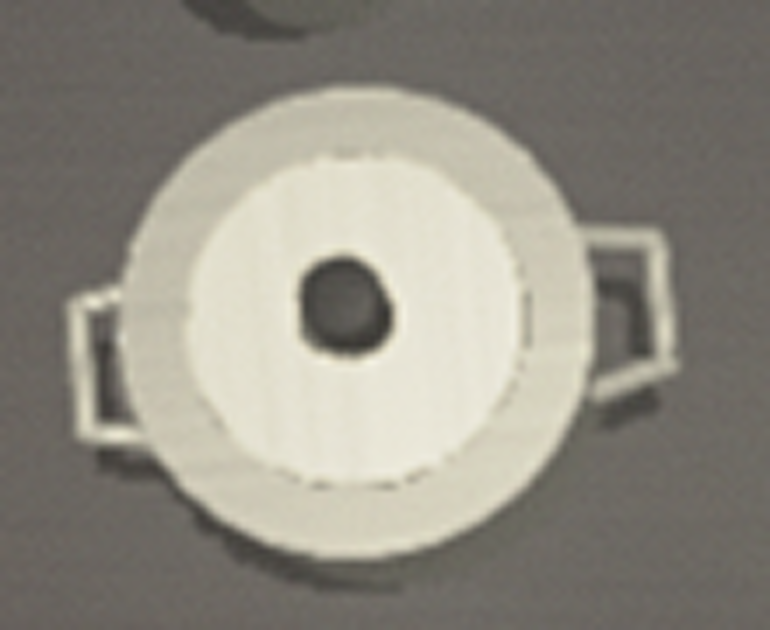

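View pics/t0tray.png

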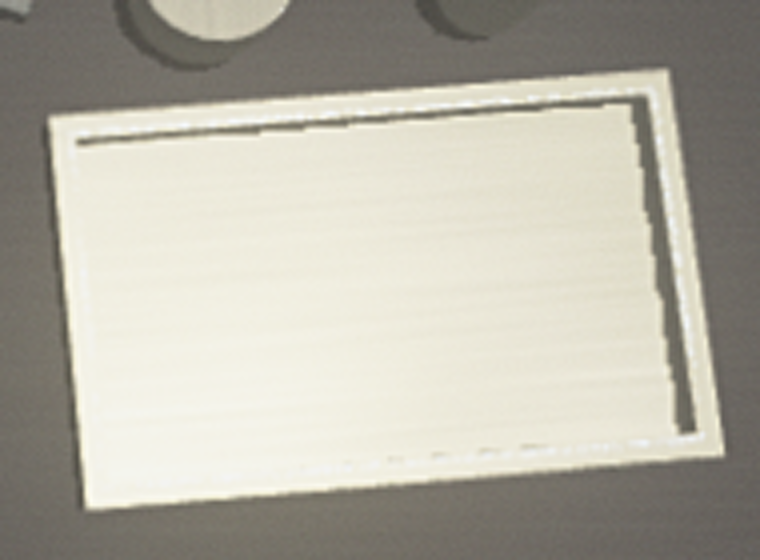

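View pics/s0pot.png

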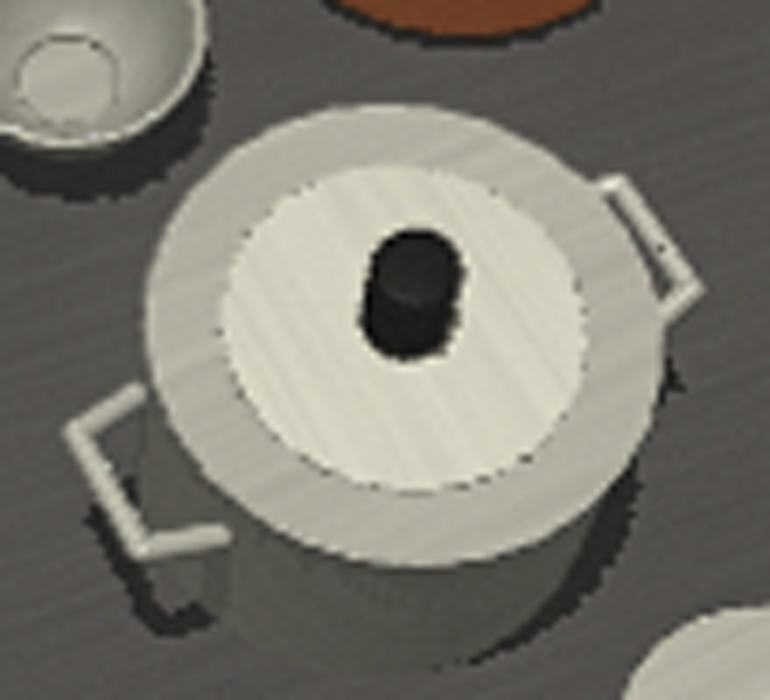

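```bash
python3 - <<'E'
from h import *
t=load("top0");s=load("scene0")
print("knob",px2w(t,(229,183.3),.130),px2w(s,(339.7,207.4),.130))
print("lid disc",px2w(t,(231.1,186),.094), px2w(s,(280+404/7,170+335/7),.094))
e=[px2w(t,(180+a/7,140+b/7),.07) for a,b in((663,300),(80,370))];print("ears",e,(e[0]+e[1])/2,np.degrees(np.arctan2(*(e[1]-e[0])[[1,0]]))-90,np.linalg.norm(e[1]-e[0]))
P=[px2w(t,p,.022) for p in((322.5,159),(477,147.5),(491,243.5),(331.2,257.2))]
print(np.round(P,4),sum(P)/4,[np.linalg.norm(P[i]-P[i-1]) for i in range(4)])
for i,j in((0,1),(3,2)): d=P[i]-P[j];print(np.degrees(np.arctan2(d[1],d[0])))
# scene corners
Q=[px2w(s,p,.022) for p in((46,270),(214,207),(254,297),(67,379))]
print(np.round(Q,4),sum(Q)/4)
d=Q[1]-Q[0];print(np.degrees(np.arctan2(d[1],d[0])))
print("can",px2w(t,(218,105),.13),"bowl",px2w(t,(251,260),.04),'jar',px2w(t,(445,114),.08),'saucepot',px2w(t,(365,119),.09),px2w(t,(318,97),.01))
E
```

```text
knob [0.50623314 0.2063025  0.13      ] [0.50760821 0.20987331 0.13      ]
lid disc [0.50792255 0.20683413 0.094     ] [0.51185105 0.20852165 0.094     ]
ears [array([0.5193436, 0.1135455, 0.07     ]), array([0.49797202, 0.2980102 , 0.07      ])] [0.50865781 0.20577785 0.07      ] 6.608670387065047 0.18569859518771392
[[ 0.5863  0.002   0.022 ]
 [ 0.6135 -0.367   0.022 ]
 [ 0.3851 -0.3837  0.022 ]
 [ 0.3562 -0.0137  0.022 ]] [ 0.48525344 -0.19060799  0.022     ] [np.float64(0.2305794808294897), np.float64(0.3700959534998019), np.float64(0.22901416360728402), np.float64(0.3711073753378182)]
94.21678274342564
94.45799429569293
[[ 0.3837 -0.3792  0.022 ]
 [ 0.362  -0.0154  0.022 ]
 [ 0.5851  0.0037  0.022 ]
 [ 0.6101 -0.3616  0.022 ]] [ 0.48519211 -0.18813995  0.022     ]
93.41467534819026
can [0.67606174 0.23232314 0.13      ] bowl [0.35037985 0.16758889 0.04      ] jar [ 0.67375369 -0.27037259  0.08      ] saucepot [ 0.65822977 -0.08693671  0.09      ] [0.74576428 0.00882032 0.01      ]
```

```bash
python3 -m creep '[1,0.04,0.035,0.01,-0.01, 1,0.045,0.04,0.01,-0.01, 1,0.045,0.04,0,-0.01, 1,0.045,0.04,0,-0.01, 1,0.045,0.04,0,-0.01, 1,0.045,0.04,0,-0.01, 1,0.03,0.045,0,-0.01, 1,0.02,0.045,0,-0.01, 1,0.01,0.045,0,-0.01, 1,0.01,0.045,0,-0.01, 1,0,0.045,0,-0.01, 1,0,0.045,0,-0.01]' 20
```

```text
time: 1.6
tool_pos: [0.4611, 0.01, 0.267]
tool_rot: [-3.136, 0.003, 0.099]
contact_force: [0.1, 0.2, 0.1]
opening: 0.0918
```

```bash
python3 -m creep '[1,0.01,0.045,0,0, 1,0.012,0.045,0,0, 1,0.012,0.045,0,0, 1,0.012,0.04,0,0, 1,0,0.02,0,0,1,0,0,0,0]'; python3 - <<'E'
from h import *
grab("top","top1");grab("scene","scene1")
crop("top1",150,100,300,250,4,"t1");crop("scene1",250,100,420,270,4,"s1");print(telemetry.observe()["tool_pos"])
E
```

```text
time: 2.35
tool_pos: [0.506, 0.2145, 0.2647]
tool_rot: [-3.136, 0.007, 0.103]
contact_force: [-0.3, -0.4, 0.3]
opening: 0.0915
[0.50617722 0.21294872 0.26491805]
```

View pics/s1.png

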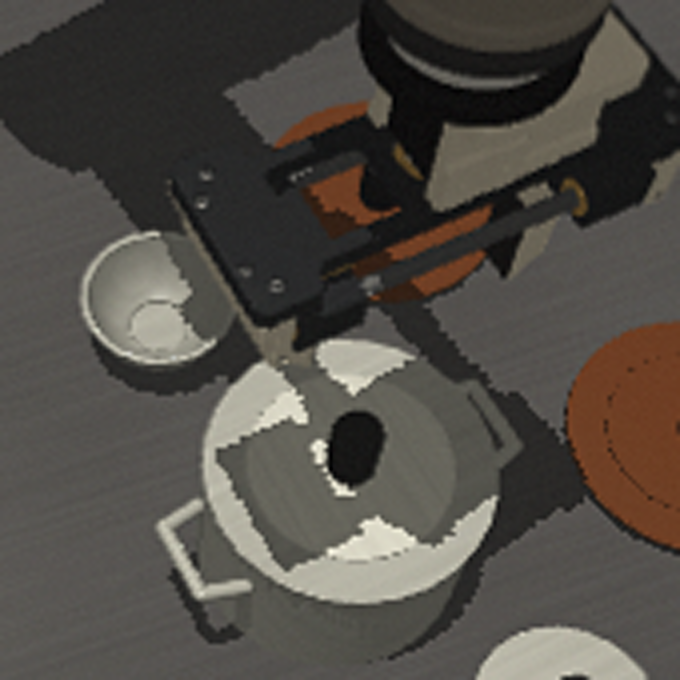

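```bash
python3 -m creep '[1,0,-0.003,-0.025,0, 1,0,-0.002,-0.03,0, 1,0,0,-0.03,0, 1,0,0,-0.03,0, 1,0,0,-0.01,0, 1,0,0,-0.006,0, 1,0,0,0,0]'
```

```text
time: 3.32
tool_pos: [0.5077, 0.2001, 0.1334]
tool_rot: [-3.137, 0.002, 0.093]
contact_force: [-0.9, 0.3, 0.4]
opening: 0.0918
```

```bash
python3 -m creep '[1,0,0.007,0,0, 1,0,0,-0.004,0, 1,0,0,-0.004,0,1,0,0,0,0]'
```

```text
time: 3.82
tool_pos: [0.5088, 0.2082, 0.127]
tool_rot: [-3.137, -0.002, 0.093]
contact_force: [-0.2, 0.5, -0.2]
opening: 0.0918
```

```bash
python3 -m creep '[1,0,0,-0.002,0, 0.2,0,0,0,0, 0.2,0,0,0,0, 0.2,0,0,0,0, 0.2,0,0,0,0, 0.2,0,0,0,0]' 25
```

```text
time: 4.58
tool_pos: [0.5089, 0.2081, 0.125]
tool_rot: [-3.137, -0.002, 0.093]
contact_force: [0.0, -0.1, 1.3]
opening: 0.0465
```

```bash
python3 -m creep '[0.1,0,0,0,0, 0.1,0,0,0,0, 0,0,0,0,0, 0,0,0,0,0, 0,0,0,0,0]' 25
```

```text
time: 5.2
tool_pos: [0.5089, 0.2081, 0.125]
tool_rot: [-3.137, -0.002, 0.093]
contact_force: [0.2, 0.0, 0.3]
opening: 0.0253
```

Knob gripped (25 mm). Lifting.

```bash
python3 -m creep '[0,0,0,0,0, 0,0,0,0.005,0, 0,0,0,0.01,0, 0,0,0,0.02,0, 0,0,0,0.03,0, 0,0,0,0.03,0, 0,0,0,0.02,0, 0,0,0,0,0]' 25; python3 - <<'E'
from h import *
grab("top","top2");grab("scene","scene2")
crop("top2",150,100,300,250,4,"t2");crop("scene2",230,80,430,280,4,"s2")
E
```

```text
time: 6.2
tool_pos: [0.5078, 0.2078, 0.246]
tool_rot: [-3.137, -0.002, 0.093]
contact_force: [0.1, -0.1, -1.5]
opening: 0.0254
```

View pics/s2.png

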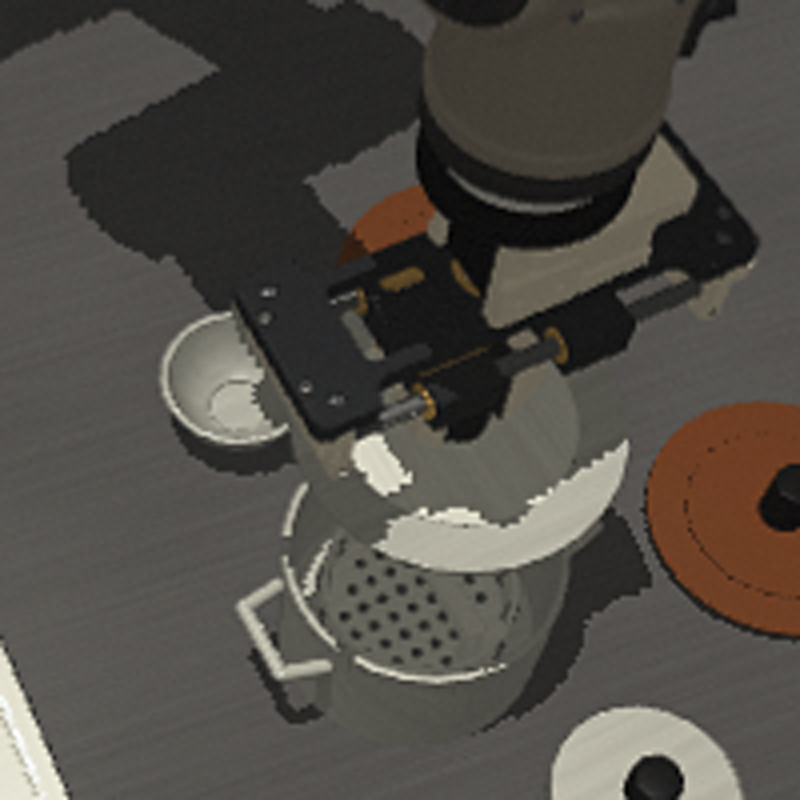

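View pics/t2.png

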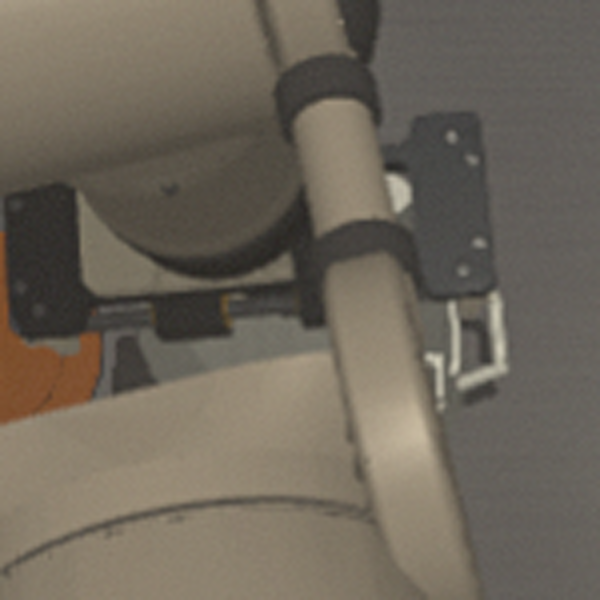

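```bash
python3 -m creep '[0,0,-0.015,0,0, 0,0,-0.03,0,0, 0,0,-0.04,0,0, 0,-0.002,-0.045,0,0, 0,-0.002,-0.045,0,0, 0,-0.002,-0.045,0,0, 0,-0.002,-0.045,0,0, 0,-0.002,-0.045,0,0, 0,-0.002,-0.045,0,0, 0,-0.002,-0.045,0,0, 0,-0.001,-0.035,0,0, 0,0,-0.02,0,0]'; python3 -m creep '[0,0,-0.01,0,0, 0,0,0,0,0]'
```

```text
time: 7.8
tool_pos: [0.4802, -0.2685, 0.2315]
tool_rot: [-3.133, 0.024, 0.092]
contact_force: [-0.1, 0.9, -2.9]
opening: 0.0255
time: 8.05
tool_pos: [0.4793, -0.2793, 0.2303]
tool_rot: [-3.131, 0.026, 0.091]
contact_force: [0.2, -0.3, -1.8]
opening: 0.0255
```

```bash
python3 -m creep '[0,0.004,0,-0.015,0, 0,0.004,0,-0.03,0, 0,0.004,0,-0.035,0, 0,0,0,-0.035,0, 0,0,0,-0.02,0, 0,0,0,-0.01,0, 0,0,0,0,0]'; python3 - <<'E'
from h import *
grab("top","top3");grab("scene","scene3")
crop("top3",310,130,510,280,4,"t3");crop("scene3",20,180,270,400,3,"s3")
E
```

```text
time: 8.93
tool_pos: [0.4931, -0.2702, 0.0772]
tool_rot: [-3.128, 0.027, 0.101]
contact_force: [0.2, -0.3, -2.1]
opening: 0.0255
```

View pics/s3.png

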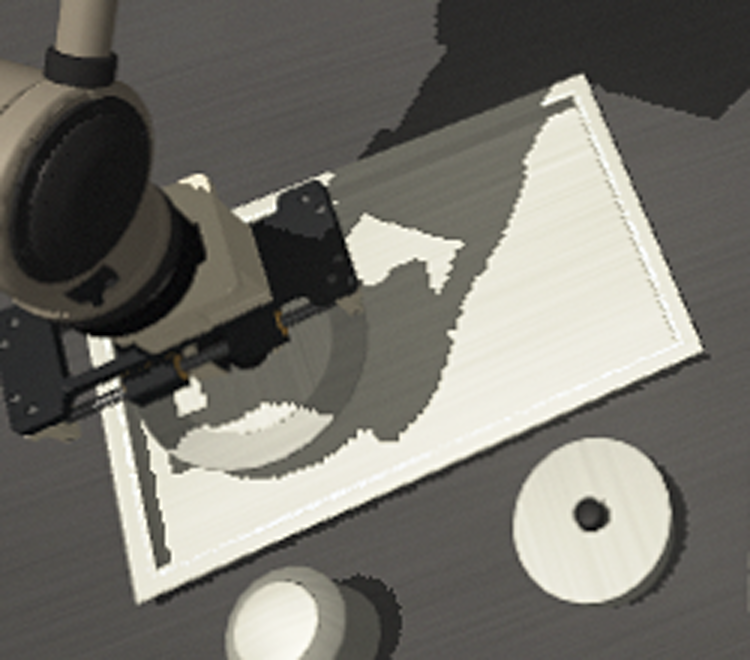

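View pics/t3.png

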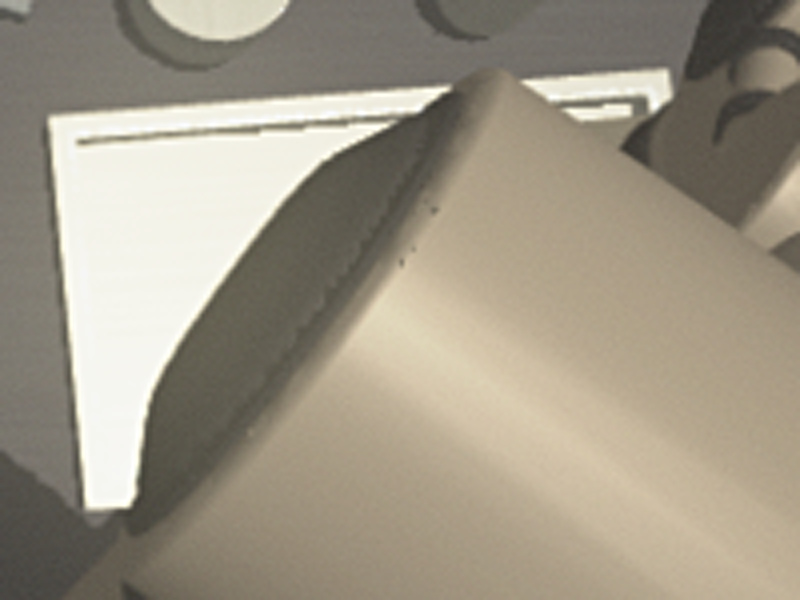

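```bash
python3 -m creep '[0,0,-0.004,-0.01,0, 0,0,0,-0.008,0, 0,0,0,-0.005,0, 0,0,0,0,0]'
```

```text
time: 9.52
tool_pos: [0.4944, -0.276, 0.0556]
tool_rot: [-3.132, 0.022, 0.1]
contact_force: [0.7, 0.7, -1.8]
opening: 0.0251
```

```bash
python3 -m creep '[0,0,0,-0.003,0, 0,0,0,0,0]'
```

```text
time: 9.78
tool_pos: [0.4945, -0.2761, 0.0526]
tool_rot: [-3.132, 0.022, 0.1]
contact_force: [0.0, 0.5, -1.9]
opening: 0.0257
```

```bash
python3 -m creep '[0,0,0,-0.003,0, 0,0,0,0,0]';python3 -m creep '[0,0,0,-0.002,0, 0,0,0,0,0]'
```

```text
time: 10.02
tool_pos: [0.4946, -0.2761, 0.0496]
tool_rot: [-3.132, 0.022, 0.1]
contact_force: [0.1, 0.1, -1.5]
opening: 0.0258
time: 10.28
tool_pos: [0.4947, -0.2762, 0.0475]
tool_rot: [-3.132, 0.022, 0.1]
contact_force: [-0.2, 0.3, -3.1]
opening: 0.0251
```

```bash
python3 -m creep '[0,0,0,-0.001,0, 0,0,0,0,0]' 10;python3 -m creep '[0,0,0,-0.001,0, 0,0,0,0,0]'
```

```text
time: 10.52
tool_pos: [0.4948, -0.2762, 0.0465]
tool_rot: [-3.133, 0.021, 0.1]
contact_force: [0.1, -1.0, -2.1]
opening: 0.0257
time: 10.78
tool_pos: [0.4948, -0.2763, 0.0458]
tool_rot: [-3.133, 0.021, 0.1]
contact_force: [0.3, 0.4, -1.5]
opening: 0.0259
```

```bash
python3 -m creep '[0,0,0,-0.001,0, 0,0,0,0,0]';python3 -m creep '[0,0,0,-0.001,0, 0,0,0,0,0]'; python3 -c "
from h import *
print(telemetry.observe()['contact_force'])"
```

```text
time: 11.02
tool_pos: [0.4949, -0.2763, 0.0452]
tool_rot: [-3.133, 0.021, 0.1]
contact_force: [-0.8, 0.4, -0.1]
opening: 0.0256
time: 11.28
tool_pos: [0.495, -0.2763, 0.0451]
tool_rot: [-3.133, 0.021, 0.1]
contact_force: [-0.4, -0.5, 0.0]
opening: 0.0257
[-0.37011737 -0.47418303  0.00638759]
```

Contact at the expected height (0.045). Opening in place; tool stays low until the knob is free.

```bash
python3 -m creep '[0.35,0,0,0,0, 0.4,0,0,0,0, 0.6,0,0,0,0, 0.8,0,0,0,0, 1,0,0,0,0, 1,0,0,0,0, 1,0,0,0,0, 1,0,0,0,0]';python3 -m creep '[1,0,0,0.005,0, 1,0,0,0.015,0, 1,0,0,0.03,0, 1,0,0,0.04,0, 1,0,0,0.04,0, 1,0,0,0.03,0]'
```

```text
time: 12.28
tool_pos: [0.4952, -0.2765, 0.0446]
tool_rot: [-3.134, 0.02, 0.1]
contact_force: [0.6, -0.3, -0.9]
opening: 0.0907
time: 13.02
tool_pos: [0.494, -0.2756, 0.212]
tool_rot: [-3.133, 0.021, 0.1]
contact_force: [0.4, -0.2, 1.2]
opening: 0.0917
```

```bash
python3 -m creep '[1,0,0.02,0.02,0, 1,0,0.04,0.02,0, 1,0,0.05,0,0, 1,0,0.05,0,0, 1,0,0.05,0,0, 1,0,0.02,0,0, 1,0,0,0,0]'; python3 - <<'E'
from h import *
grab("top","top4");grab("scene","scene4")
crop("top4",180,130,290,240,7,"t4");crop("scene4",20,180,270,400,3,"s4");crop("scene4",280,170,390,270,7,"s4p")
E
```

```text
time: 13.9
tool_pos: [0.4937, -0.04, 0.2657]
tool_rot: [-3.142, 0.006, 0.098]
contact_force: [0.1, -0.1, 0.1]
opening: 0.0917
```

View pics/t4.png

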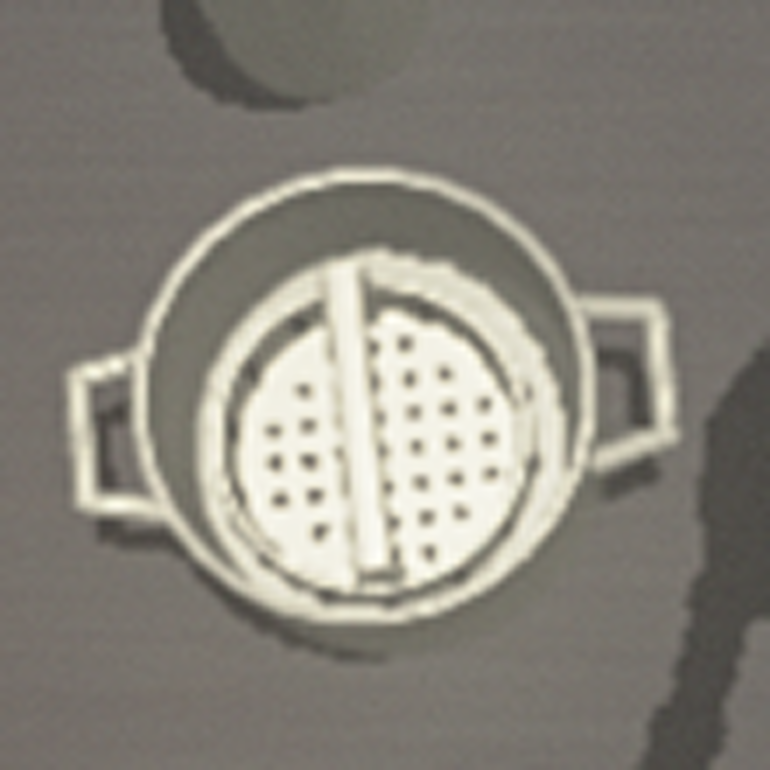

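View pics/s4.png

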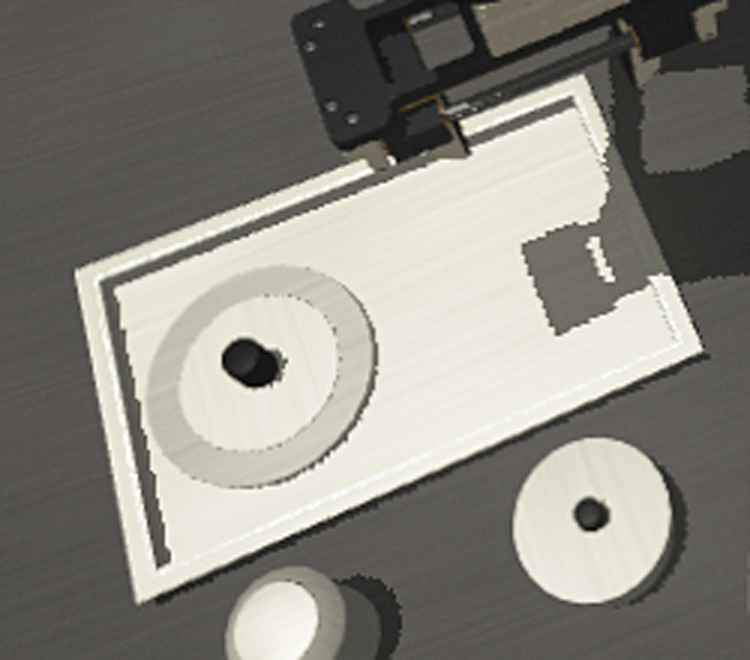

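View pics/s4p.png

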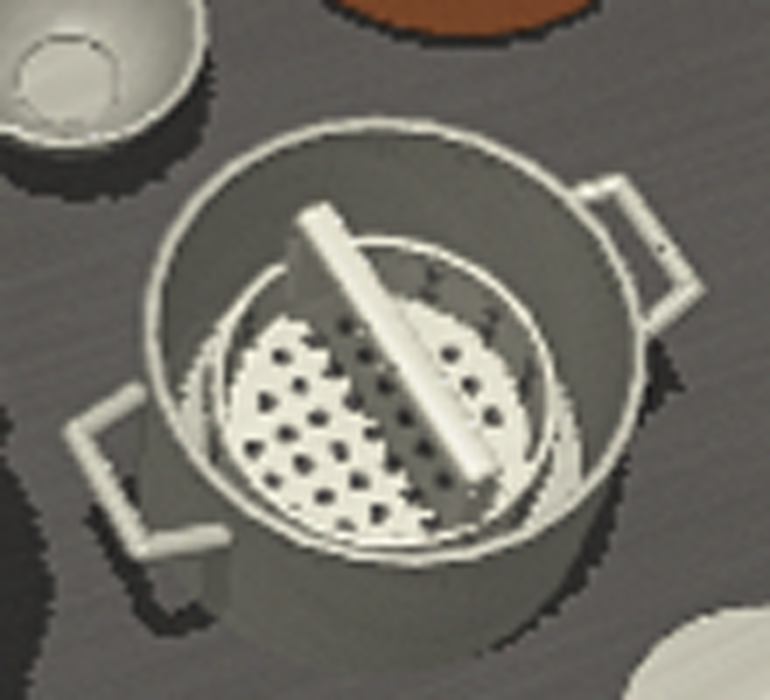

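```bash
python3 - <<'E'
from h import *
t=load("top4");s=load("scene4")
for c,A,B,o in((t,(344,265),(375,572),(180,130)),(s,(318,212),(478,468),(280,170))):
    a,b=[px2w(c,(o[0]+p[0]/7,o[1]+p[1]/7),.077) for p in(A,B)]
    d=a-b if a[0]>b[0] else b-a; print(a,b,(a+b)/2,np.linalg.norm(d),np.arctan2(d[1],d[0]))
print("pot rim",px2w(t,(180+362/7,130+395/7),.09))
print("lid",px2w(s,(20+262/3,180+377/3),.014), px2w(s,(20+243/3,180+358/3),.05))
E
```

```text
[0.55228456 0.21406309 0.077     ] [0.45439179 0.20303342 0.077     ] [0.50333817 0.20854826 0.077     ] 0.09851218024680707 0.11219777602396319
[0.45842595 0.20668704 0.077     ] [0.55064308 0.2162921  0.077     ] [0.50453451 0.21148957 0.077     ] 0.09271600268485596 0.10378285171994774
pot rim [0.50779092 0.20603993 0.09      ]
lid [ 0.49832719 -0.27527802  0.014     ] [ 0.49599084 -0.27402241  0.05      ]
```

```bash
python3 -m creep '[0.5,0,0.02,0,0, 0.5,0.003,0.04,0,0, 0.5,0.003,0.045,0,0, 0.5,0.003,0.045,0,0, 0.5,0.002,0.045,0,0, 0.5,0,0.035,0,0, 0.5,0,0.01,0,0, 0.5,0,0,0,0]'
```

```text
time: 15.0
tool_pos: [0.5084, 0.1935, 0.266]
tool_rot: [3.138, 0.005, 0.08]
contact_force: [-0.4, -0.2, -0.2]
opening: 0.0461
```

```bash
python3 -m creep '[0.5,-0.004,0.014,-0.02,0.02, 0.5,0,0,-0.03,0.01, 0.5,0,0,-0.03,0, 0.5,0,0,-0.03,0, 0.5,0,0,-0.015,0, 0.5,0,0,-0.005,0, 0.5,0,0,0,0]'
```

```text
time: 15.88
tool_pos: [0.5077, 0.1955, 0.134]
tool_rot: [3.134, 0.002, 0.098]
contact_force: [-0.5, -0.3, 0.9]
opening: 0.0458
```

```bash
python3 -m creep '[0.5,-0.003,0.013,0,0.01, 0.5,0,0,-0.01,0, 0.5,0,0,-0.01,0, 0.5,0,0,0,0]';python3 - <<'E'
from h import *
grab("scene","scene5")
crop("scene5",280,150,400,270,6,"s5")
E
```

```text
time: 16.38
tool_pos: [0.5053, 0.2095, 0.1144]
tool_rot: [3.135, -0.001, 0.109]
contact_force: [-0.8, -0.9, -0.7]
opening: 0.0458
```

View pics/s5.png

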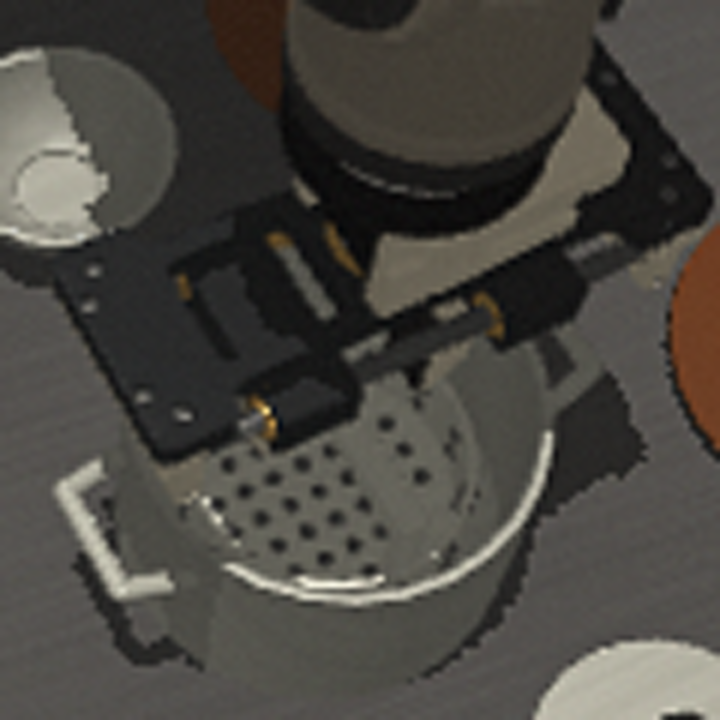

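```bash
python3 - <<'E'
from h import *
s=load("scene5")
for z in(.115,.0894):
  for dy in(-.065,-.042,-.023,0,.023,.042): print(z,dy,((w2px(s,(.5053-dy*.109,.2095+dy,z))[0]-[280,150])*6).round())
print(((w2px(s,(.5053,.2095-.095,.155))[0]-[280,150])*6).round())
E
```

```text
0.115 -0.065 [172. 441.]
0.115 -0.042 [235. 412.]
0.115 -0.023 [287. 389.]
0.115 0 [349. 361.]
0.115 0.023 [410. 333.]
0.115 0.042 [460. 310.]
0.0894 -0.065 [167. 475.]
0.0894 -0.042 [229. 447.]
0.0894 -0.023 [279. 424.]
0.0894 0 [339. 396.]
0.0894 0.023 [399. 369.]
0.0894 0.042 [448. 346.]
[ 80. 395.]
```

```bash
python3 -m creep '[0.5,0,0,-0.01,0, 0.5,0,0,-0.01,0, 0.5,0,0,0,0]';python3 -m creep '[0.5,0,0,-0.01,0, 0.5,0,0,-0.004,0, 0.5,0,0,0,0]'
```

```text
time: 16.8
tool_pos: [0.5056, 0.2094, 0.0933]
tool_rot: [3.135, -0.002, 0.108]
contact_force: [-0.0, -0.0, -0.9]
opening: 0.046
time: 17.18
tool_pos: [0.5057, 0.2094, 0.0783]
tool_rot: [3.135, -0.002, 0.108]
contact_force: [-0.7, 0.5, -0.3]
opening: 0.0461
```

```bash
python3 -m creep '[0.3,0,0,-0.002,0, 0.2,0,0,0,0, 0.1,0,0,0,0, 0,0,0,0,0, 0,0,0,0,0, 0,0,0,0,0, 0,0,0,0,0, 0,0,0,0,0]' 25
```

```text
time: 18.18
tool_pos: [0.5061, 0.2096, 0.0767]
tool_rot: [3.135, -0.003, 0.108]
contact_force: [0.9, 0.7, -0.3]
opening: 0.0119
```

Bar gripped at 12 mm. Lifting straight up.

```bash
python3 -m creep '[0,0,0,0.005,0, 0,0,0,0.01,0, 0,0,0,0.015,0, 0,0,0,0.025,0, 0,0,0,0.03,0, 0,0,0,0.03,0, 0,0,0,0.03,0, 0,0,0,0.015,0, 0,0,0,0,0]' 25; python3 - <<'E'
from h import *
grab("scene","scene6")
crop("scene6",230,70,430,270,4,"s6")
E
```

```text
time: 19.3
tool_pos: [0.5049, 0.2092, 0.249]
tool_rot: [3.136, -0.008, 0.108]
contact_force: [0.2, -0.5, -2.2]
opening: 0.0121
```

View pics/s6.png

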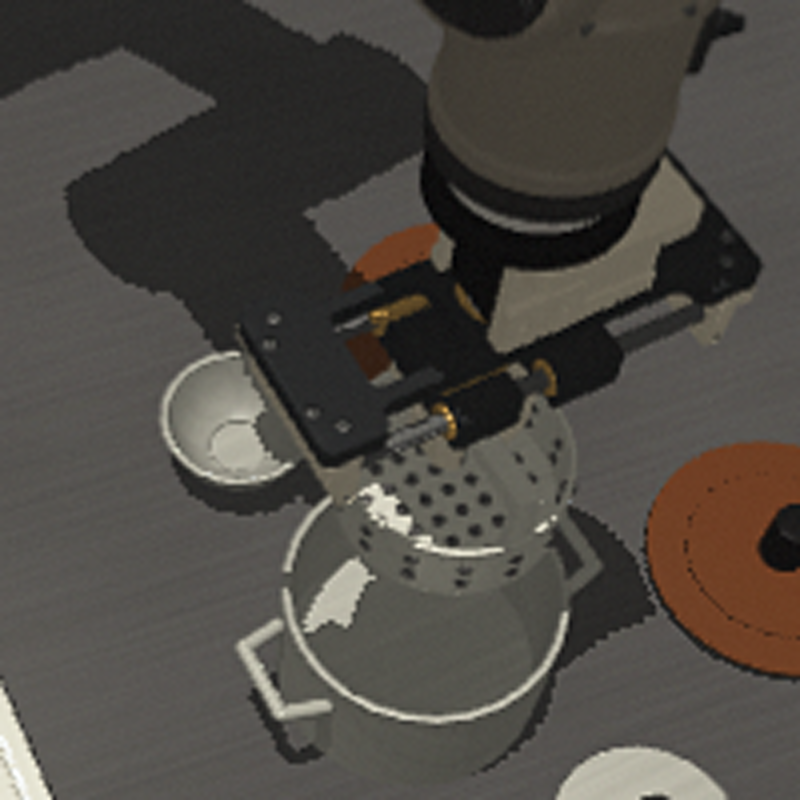

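```bash
python3 -m creep '[0,0,-0.015,0,0, 0,0,-0.03,0,0, 0,-0.003,-0.04,0,0, 0,-0.003,-0.045,0,0, 0,-0.003,-0.045,0,0, 0,-0.003,-0.045,0,0, 0,-0.002,-0.04,0,0, 0,0,-0.03,0,0, 0,0,-0.015,0,0,0,0,0,0,0]'
```

```text
time: 20.6
tool_pos: [0.4824, -0.1114, 0.2401]
tool_rot: [3.137, 0.01, 0.107]
contact_force: [0.1, -0.4, -1.9]
opening: 0.0116
```

```bash
python3 -m creep '[0,-0.002,0.004,-0.015,0, 0,0,0,-0.03,0, 0,0,0,-0.035,0, 0,0,0,-0.03,0, 0,0,0,-0.015,0, 0,0,0,-0.005,0, 0,0,0,0,0]'; python3 - <<'E'
from h import *
grab("scene","scene7")
crop("scene7",20,180,270,400,3,"s7")
E
```

```text
time: 21.48
tool_pos: [0.4798, -0.0996, 0.1064]
tool_rot: [3.14, 0.01, 0.114]
contact_force: [-0.6, -0.5, -2.0]
opening: 0.0119
```

View pics/s7.png

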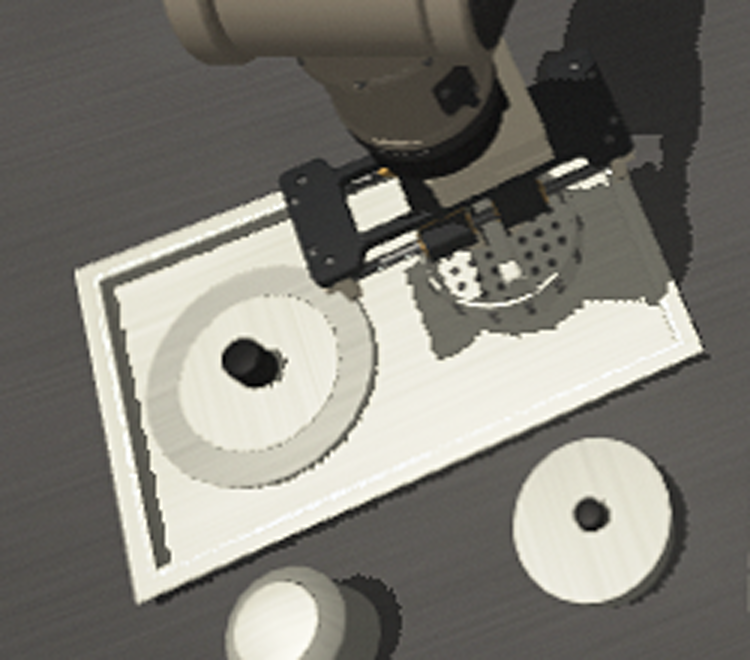

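Basket is level over the free half (crop ~(500,280)), clear of the lid (right edge ~375). Lowering.

```bash
python3 -m creep '[0,0,-0.003,-0.01,0, 0,0,0,-0.008,0, 0,0,0,-0.004,0, 0,0,0,0,0]';python3 -m creep '[0,0,0,-0.002,0, 0,0,0,0,0]'
```

```text
time: 22.02
tool_pos: [0.4808, -0.1032, 0.0845]
tool_rot: [3.138, 0.007, 0.114]
contact_force: [0.3, -0.3, -1.4]
opening: 0.0115
time: 22.28
tool_pos: [0.4809, -0.1033, 0.0825]
tool_rot: [3.138, 0.007, 0.114]
contact_force: [0.1, -0.3, -1.9]
opening: 0.0118
```

```bash
python3 -m creep '[0,0,0,-0.002,0, 0,0,0,-0.002,0, 0,0,0,0,0]';python3 -m creep '[0,0,0,-0.001,0, 0,0,0,0,0]' 10;python3 -m creep '[0,0,0,-0.001,0, 0,0,0,0,0]'
```

```text
time: 22.65
tool_pos: [0.4811, -0.1033, 0.0785]
tool_rot: [3.138, 0.006, 0.114]
contact_force: [0.1, 0.0, -2.5]
opening: 0.0115
time: 22.9
tool_pos: [0.4811, -0.1033, 0.0775]
tool_rot: [3.138, 0.006, 0.114]
contact_force: [-0.5, 0.2, -1.1]
opening: 0.012
time: 23.15
tool_pos: [0.4811, -0.1033, 0.0764]
tool_rot: [3.138, 0.006, 0.114]
contact_force: [0.2, 0.6, -2.4]
opening: 0.0118
```

```bash
python3 -m creep '[0,0,0,-0.001,0, 0,0,0,0,0]';python3 -m creep '[0,0,0,-0.001,0, 0,0,0,0,0]'
```

```text
time: 23.4
tool_pos: [0.481, -0.1034, 0.0757]
tool_rot: [3.138, 0.006, 0.114]
contact_force: [0.1, 0.4, -1.5]
opening: 0.0118
time: 23.65
tool_pos: [0.4812, -0.1034, 0.0758]
tool_rot: [3.137, 0.006, 0.114]
contact_force: [-0.3, -0.0, -2.0]
opening: 0.012
```

```bash
python3 -m creep '[0,0,0,-0.001,0, 0,0,0,-0.001,0, 0,0,0,0,0]'
```

```text
time: 24.02
tool_pos: [0.4813, -0.1035, 0.0757]
tool_rot: [3.136, 0.004, 0.114]
contact_force: [-0.3, 0.2, -1.6]
opening: 0.0118
```

```bash
python3 -m creep '[0.2,0,0,0,0, 0.25,0,0,0,0, 0.35,0,0,0,0, 0.5,0,0,0,0, 0.5,0,0,0,0, 0.5,0,0,0,0]';python3 -m creep '[0.5,0,0,0.005,0, 0.5,0,0,0.015,0, 0.5,0,0,0.03,0, 0.5,0,0,0.04,0, 0.5,0,0,0.04,0, 0.5,0,0,0.03,0]'
```

```text
time: 24.78
tool_pos: [0.4818, -0.1036, 0.0753]
tool_rot: [3.136, 0.004, 0.114]
contact_force: [0.3, -0.4, 0.3]
opening: 0.046
time: 25.52
tool_pos: [0.4798, -0.1029, 0.2394]
tool_rot: [3.139, 0.008, 0.114]
contact_force: [0.1, 0.1, 0.5]
opening: 0.0458
```

```bash
python3 -m creep '[0.5,0,0.02,0,0, 0.5,0,0.04,0,0, 0.5,0,0.05,0,0, 0.5,0,0.03,0,0, 0.5,0,0,0,0]'; python3 - <<'E'
from h import *
grab("scene","scene8");grab("top","top8")
crop("scene8",20,150,420,400,2,"s8");crop("top8",180,130,500,270,2.5,"t8")
E
```

```text
time: 26.15
tool_pos: [0.4806, 0.0399, 0.2448]
tool_rot: [3.135, -0.001, 0.112]
contact_force: [-0.0, 0.3, 0.8]
opening: 0.0458
```

View pics/s8.png

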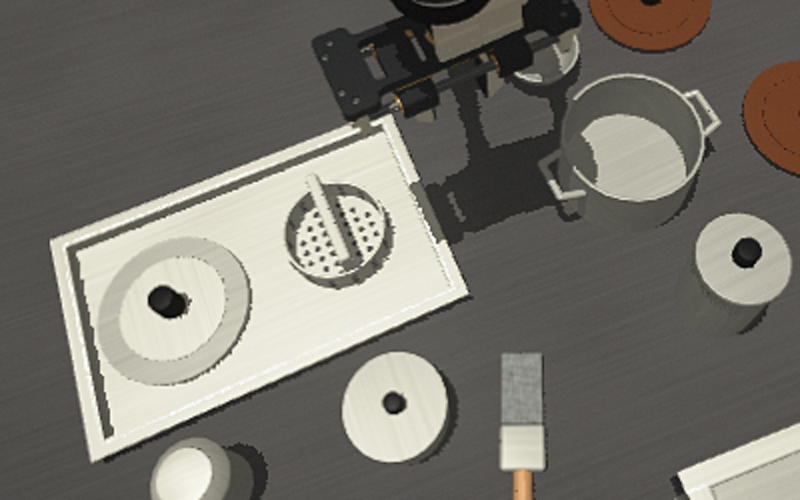

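View pics/t8.png

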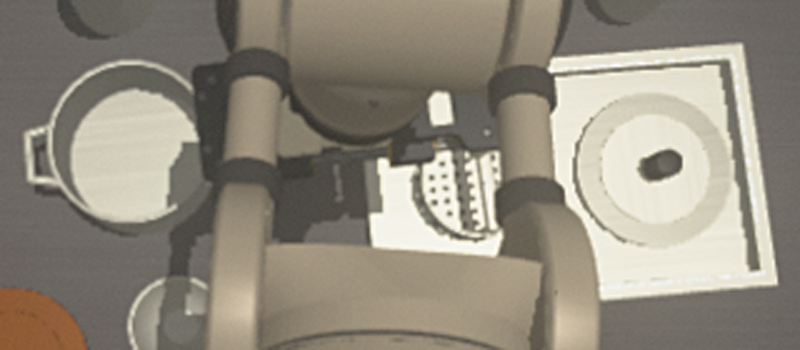

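```bash
python3 - <<'E'
from h import *
s=load("scene8")
# lid outline predicted flat at z=.014
print(px2w(s,(20+168/2,150+301/2),.05), px2w(s,(20+174.5/2,150+311/2),.014))
print(px2w(s,(20+331/2,150+221/2),.073))
print(workorder.hand_in())
E
```

```text
[ 0.50026335 -0.26898204  0.05      ] [ 0.49793488 -0.27538172  0.014     ]
[ 0.48543371 -0.10087262  0.073     ]
the job is handed in; nothing more can be done
None
```

The job is done and handed in at about 26 s of the 72 s allowed; `hand_in` reports no verdict.

- **Lid:** I lifted it off by its knob and set it flat, knob up, in the -y half of the tray, at about (0.497, -0.275).
- **Basket:** I lifted it straight out by its crossbar and stood it upright in the +y half, at about (0.482, -0.103). That leaves roughly 45 mm between it and the lid.
- **Setting down:** Both were lowered in 1–2 mm steps until the tool stopped at the height expected for the tray floor (lid 0.045 m, basket 0.0757 m), and only then released.

**Last checks:**
- The final pictures show the lid flat, the basket upright and the empty pot standing in place, with its ear within about 1 px of where it was. The bystanders look undisturbed and the gripper is clear of everything.
- The readings that disagreed were small. The two cameras differed by 2–4 mm in position.
- The tool was tilted about 1.2° when the lid touched down; it looks flat since release.
- For the basket, the vertical force reading did not clearly show floor contact. I relied on the height and on the tool no longer descending.

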